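Fit the full-sole form to the bench last jack

TASK

Set up the bench jack for soling a boot: take the big full-sole form out of the wooden rack, put its keyed stem in the jack's swivel socket, feeling for the keyway with light pressure, until the collar is fully home, then swing the form round on the stiff swivel so its toe points straight out over the jack's long front foot, and let go. Never force the stem, and leave the other forms, the hammer and the tack tin where they are.

Things in the scene. Friction and masses are not known exactly. Their poses are not given: they have to be found in the camera images.
- sole_form: Largest of the 3 loose cast aluminium forms, to be fitted; 0.5 to 0.75 kg. Flat sole plate, 224 mm long, 16 thick, on an upright stem. Origin: stem axis at the collar's underside (seating face). z up, toe to -x (end x = -128), heel to +x (end x = 96 mm). Plate: z = 40 to 56 mm, widest 73 at x = -68 and 57 at x = 54. Neck under it 36 mm diameter; collar 60 mm diameter, z = 0 to 8.
- waist (a point): Grip point: middle of the sole form's plate over the stem, x = y = 0, z = 48 mm in the form's frame. The waist is 46 mm wide along the form's y, with straight parallel sides 16 mm high from x = -22 to +22 mm.
- nose (a point): Lower end of the sole form's round stem, on its axis, z = -40 mm in the form's frame. Stem 26 mm diameter, its nose tapering over the last 5 mm to 19 mm.
- key (a point): Lower end of the key on the sole form's stem, x = -16, z = -26 mm in its frame. The key, 8 mm wide along y, stands out on the toe side to 20 mm from the axis, from here up to the collar. The 14 mm of stem below it are plain round and enter the bore as a pilot; then the key lands on the socket's face unless it faces the keyway.
- toe (a point): Point on the sole form's top face near the tip of the toe: x = -125, y = 0, z = 56 mm in the form's frame.
- jack: Grey cast bench jack, fixed. Origin: centre of its base on the bench, z up. Three bolted feet 14 mm thick: the long front foot reaches 171 mm to its -x, two short ones (111 mm) to the rear. On the column a round steel swivel head, 76 mm diameter, z = 84 to 130 mm, turns about the jack's z. It takes some 0.2 N m to turn and stays where left; a key pressed on it much above 10 N may drag it round.
- socket (a point): Centre of the bore in the swivel head's flat top face, 130 mm up; axes as the jack (it does not turn with the swivel). The form's origin comes here when home. Bore 27.6 mm, 46 deep, 0.8 mm play all round the stem; keyway 9.6 mm wide, out to 21.5 mm from the axis. The keyway's angle is not measured: it was left 17 to 83 degrees anticlockwise (from above) of the long front foot. Over 40 N here is forcing.
- rack: Hardwood block that holds the three forms, fixed: 100 (x) by 345 (y) by 60 mm high, origin at the centre of its underside. Plain 44 mm through holes at y = -112, 0 and 112 mm: stems hang in them with much play, collars rest on the top face, toes roughly to -x. Which form is in which hole varies.
- small_form: Bystander: child-size sole form on the same stem, plate 148 mm long, 58 wide, loose in the rack. Origin and axes as for sole_form. Leave it there.
- heel_form: Bystander: heel form on the same stem with a short D-shaped pad, 70 by 60 mm, top at z = 62 mm, loose in the rack. Origin and axes as for sole_form. Leave it there.
- hammer: Bystander: hammer with a wooden handle, lying on the bench beyond the jack. Leave it there.
- tack_tin: Bystander: round steel tin, 75 mm diameter, 44 mm high, on the bench near the robot. Origin at the centre of its underside. Leave it there.
Things that resemble listed ones, but are neither listed nor needed, are in the scene too. Leave any green look-alike of the sole_form alone.

How it is judged:
By the outcome, as a careful person would: the job done as asked, in the order asked, and still so for the second after the job is handed in, with the robot touching nothing.
It also fails if it takes over 69 s, if anything falls off the work surface, if the arm or the gripper's body presses on something with over 40 N, if the wrist force passes 120 N, or if a joint passes its speed limit or range.

ROBOT

A 6-joint arm with a two-finger parallel gripper is mounted at the origin on the work surface. World frame = base frame: x ahead of the robot, y to its left, z up, the work surface at z = 0. Lengths are in m, angles in degrees, forces in N, time in s.
With the tool pointing down it reaches from about 0.3 to 0.75 m from the base axis. Payload 8.5 kg.
Tool frame: the origin (TCP) lies at the very end of the fingers, on their centre line; the grasp point (between the pads) lies 19 mm behind it (env.grasp_offset is the distance from the TCP to the grasp point, in m); y points along the fingers, z is the direction in which the jaws open and shut, and the axes are right-handed (so a half turn about y gives the same grasp; the last joint's range is limited). The gripper opens to 85 mm and grips with 20 to 120 N. Pads are 22 mm wide; open, the fingers measure 114 mm over their backs; the gripper's body (76 mm by 85 mm) begins 54 mm behind the grasp point. The pads swing forward as they close: fully open they stand 13 mm farther back than shut.
Start: joints at [64.097, 21.807, 74.336, -0, 83.858, -12.336], TCP at [0.129, 0.535, 0.231] pointing down, gripper open.
Joint ranges: [-178.18, 178.18], [-50.72, 133.34], [12.68, 142.11], [-81.47, 261.47], [9.98, 163.14], [-165.26, 165.26]. Speed limits (degrees/s): [136.94, 136.94, 180, 180, 180, 180].

INTERFACE

Orientations are given as a 3x3 rotation matrix whose columns are the frame's x, y, z axes.
In Python, from rig import env gives the robot as it stands. The module is installed in compiled form; this text tells all that it offers.
- The arm moves only by the shell command python3 -m pendant 'ROWS' [FORCE]. ROWS is JSON, a list of rows, each a list of 3 entries, a list of its own where there are three numbers: the shift along the world's x, y, z as a fraction of full scale, then the turn about the world's z as a fraction of full scale, then the opening, from 0 (shut) to 1 (fully open). A call has 1 to 12 rows; each row shifts and turns the commanded pose from where the row before left it; what a row does not reach is not made up. Full scale, the value 1, is 30 mm for a shift and 5 degrees for a turn. A row lasts 1/12 s, in which the tool goes at most 41.7 mm and 7.16 degrees, less where a joint would pass 70% of its speed; a pose out of reach is approached as far as the arm can. A call with a number of a shift or a turn outside -1 to 1 is refused whole. A call with a gripper value outside its range is refused whole. The fingers move at their own pace and stop on an object; FORCE is the grip in N (left out, the last holds). Time passes only in rows, so rows that do not move let the fingers close. It gives the time, the measured TCP pose, the force and the opening at its end, in the units of the state.
- env.observe(): the state, without advancing time (a new reading comes with each control period).
- env.get_image(name): name is "scene" or "top"; returns (picture, depth): 400x640x3 uint8, red, green, blue; 400x640 float32, m along the optical axis (not along the pixel's ray), 0 where there is no reading.
- env.camera_model(name): a dict with "camera_matrix" (3x3 intrinsics, pixels), "R" (3x3) and "t" (3): a world point X has camera coordinates R X + t. Camera axes: x right, y down, z forward; pixel columns grow to the right and rows downward; lengths in m; the calibration is good to about 2 mm. A picture is of the moment at which its call begins. camera_model takes no time and is no camera call.
- env.close_job(): hands the job in, once; it reports no verdict.
The state is a dict: "time_s": time; "q": joint angles; "qvel": joint speeds; "joint_efforts": joint torques, N m; "position": TCP position; "tool_rot": TCP orientation; "ft_force": force on the tool from outside, world axes, zero at the start; "wrist_torque": the same for the moment, N m; "grip_width": finger opening in m.
Only numpy, scipy, OpenCV 4.12 (cv2) and the standard library are available. Lean on these libraries where they do the work, as an engineer would, in place of code of your own. Each camera call takes 0.05 s, during which the arm holds its last target.

## Working session

There is one attempt and no reset: what is moved stays moved. The work goes in short steps, Python scripts to look and compute and a shell command to move; the robot and the scene stay as the last step left them, time stands still between calls to the robot, and variables do not carry over. Pictures are saved under pics/ and viewed, and the job is handed in when it is done.

```bash
mkdir -p pics
python3 - <<'E'
from rig import env
import cv2,numpy as np
s=env.observe();print(s)
for n in("scene","top"):
    p,d=env.get_image(n);cv2.imwrite(f"pics/{n}0.png",p[:,:,::-1]);np.save(f"{n}0.npy",d);np.save(f"{n}0rgb.npy",p)
    m=env.camera_model(n);print(m)
E
```

```text
{'time_s': 0.0, 'q': array([ 6.40960302e+01,  2.18397314e+01,  7.43842716e+01, -8.72767260e-04,
        8.38588939e+01, -1.23366075e+01]), 'qvel': array([-0.06119323,  0.0263366 , -0.10489606, -0.05882176, -0.06315816,
        0.037109  ]), 'joint_efforts': array([-2.12554609e-03, -4.48462808e+01, -2.31286311e+01, -2.72622983e-04,
        4.63146600e-03,  3.68149031e-06]), 'position': array([0.12890519, 0.53437637, 0.23072642]), 'tool_rot': array([[ 9.72095082e-01, -6.18441202e-04,  2.34586380e-01],
       [-2.34587010e-01, -1.30807294e-03,  9.72094246e-01],
       [-2.94327040e-04, -9.99998953e-01, -1.41664954e-03]]), 'ft_force': array([ 0.78525322, -0.36962942, -0.08331692]), 'wrist_torque': array([ 0.02024285, -0.00387251, -0.04933459]), 'grip_width': 0.0854513959802653}
{'camera_matrix': array([[407.1908016 ,   0.        , 325.09346553],
       [  0.        , 407.1908016 , 201.58889253],
       [  0.        ,   0.        ,   1.        ]]), 'R': array([[ 0.38143638,  0.92437889, -0.00547331],
       [ 0.78055634, -0.32525001, -0.53380167],
       [-0.49521519,  0.19933915, -0.84559199]]), 't': array([-0.25120152, -0.33855598,  1.36668229])}
{'camera_matrix': array([[479.98407966,   0.        , 326.4796029 ],
       [  0.        , 479.98407966, 197.43458671],
       [  0.        ,   0.        ,   1.        ]]), 'R': array([[ 0.02292772, -0.99972911,  0.0040042 ],
       [-0.99686503, -0.02316505, -0.07565377],
       [ 0.07572603, -0.00225708, -0.99712611]]), 't': array([0.02489734, 0.55464479, 1.32186166])}
```

View pics/scene0.png

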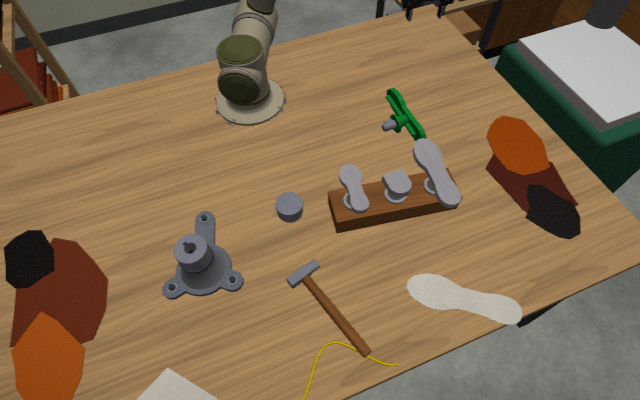

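View pics/top0.png

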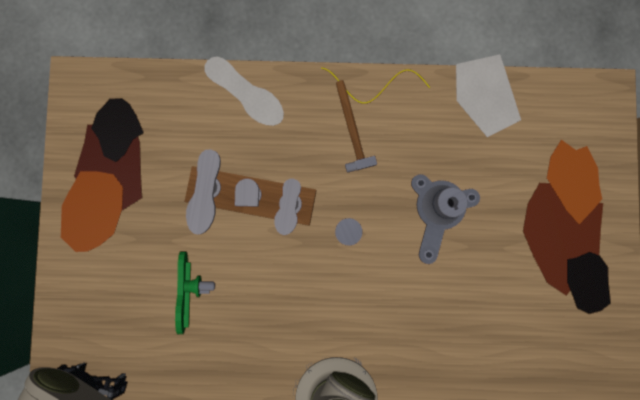

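```bash
cat > h.py <<'E'
import numpy as np,cv2
from rig import env
def cloud(n,d):
    m=env.camera_model(n);K=m["camera_matrix"];v,u=np.mgrid[:d.shape[0],:d.shape[1]]
    c=np.stack([(u-K[0,2])/K[0,0]*d,(v-K[1,2])/K[1,1]*d,d],-1)
    return (c-m["t"])@m["R"]
def proj(n,X):
    m=env.camera_model(n);c=m["R"]@np.asarray(X,float)+m["t"];p=m["camera_matrix"]@c;return p[:2]/p[2]
E
python3 - <<'E'
from h import *
t=np.load("top0rgb.npy");d=np.load("top0.npy");s=np.load("scene0rgb.npy");ds=np.load("scene0.npy")
a=cv2.resize(t[140:250,170:330],None,fx=5,fy=5,interpolation=cv2.INTER_CUBIC)[:, :800]
cv2.imwrite("pics/c_rack.png",a[:,:,::-1])
a=cv2.resize(t[165:270,400:490],None,fx=5.5,fy=5.5,interpolation=cv2.INTER_CUBIC)
b=cv2.resize(s[205:305,155:250],None,fx=3,fy=3,interpolation=cv2.INTER_CUBIC)
cv2.imwrite("pics/c_jack.png",a[:,:,::-1]);cv2.imwrite("pics/c_jacks.png",b[:,:,::-1])
P=cloud("top",d)
for u,v in[(203,192),(200,220),(208,160),(247,193),(289,207),(244,90),(183,292),(450,195),(429,255),(421,183),(472,198),(349,232),(315,220)]:print(u,v,P[v,u].round(4))
E
```

```text
203 192 [0.5534 0.3591 0.1155]
200 220 [0.4806 0.3638 0.1155]
208 160 [0.6377 0.3497 0.1152]
247 193 [0.5529 0.2435 0.1235]
289 207 [0.5197 0.1347 0.114 ]
244 90 [0.8596 0.2821 0.0049]
183 292 [0.2876 0.4176 0.0522]
450 195 [ 0.5592 -0.2793  0.1317]
429 255 [ 0.4004 -0.2501  0.0224]
421 183 [ 0.6003 -0.2259  0.0244]
472 198 [ 0.5616 -0.3692  0.0229]
349 232 [ 0.4588 -0.0258  0.048 ]
315 220 [0.4907 0.0686 0.0016]
```

View pics/c_rack.png

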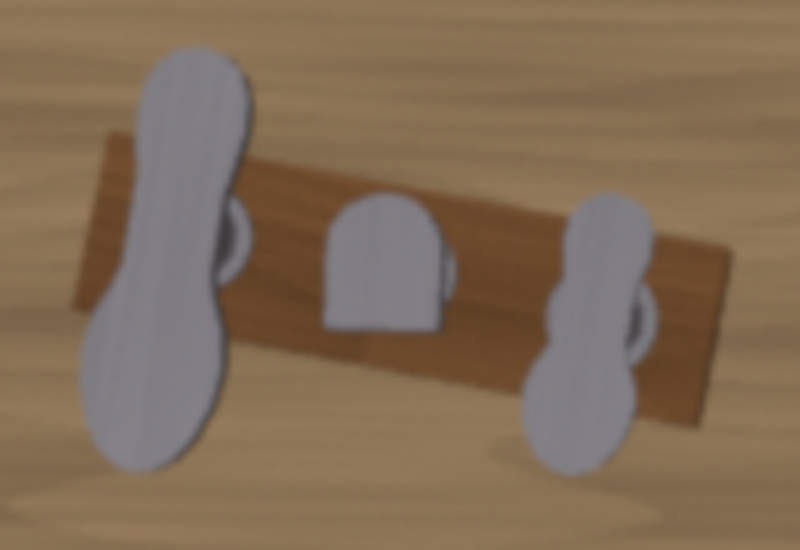

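View pics/c_jack.png

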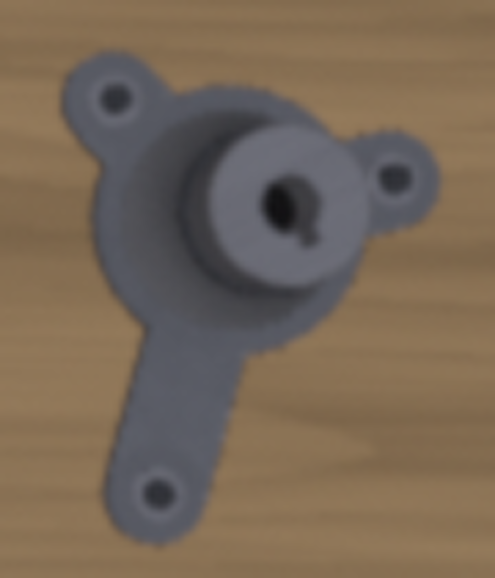

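View pics/c_jacks.png

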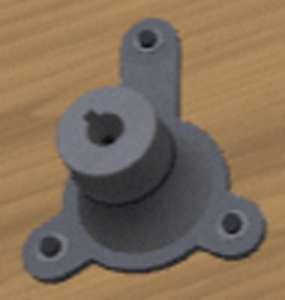

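Run:
```python
from h import *
from scipy.optimize import least_squares
def warp(n,rgb,z,x0,y0,L,res=0.0005):
    m=env.camera_model(n);K=m["camera_matrix"]
    # grid: image col = y decreasing, row = x decreasing
    N=int(L/res)
    r,c=np.mgrid[:N,:N];X=np.stack([x0+L/2-r*res,y0+L/2-c*res,np.full(r.shape,z)],-1)
    p=(X@m["R"].T+m["t"])@K.T;p=p[...,:2]/p[...,2:]
    return cv2.remap(rgb,p[...,0].astype(np.float32),p[...,1].astype(np.float32),cv2.INTER_CUBIC)
for n in("top","scene"):
    d=np.load(n+"0.npy");rgb=np.load(n+"0rgb.npy");P=cloud(n,d)
    # plate
    M=(abs(P[...,2]-.116)<.008)&(abs(P[...,0]-.555)<.14)&(abs(P[...,1]-.357)<.075)
    q=P[M][:,:2];print(n,"plate n",len(q),"z",np.median(P[M][:,2]))
    (c,_,_)=cv2.minAreaRect((q*1e3).astype(np.float32)),0,0
    print(" rect",c)
    cc=q.mean(0);w,V=np.linalg.eigh(np.cov((q-cc).T));ax=V[:,1]*np.sign(V[0,1]);nn=np.array([-ax[1],ax[0]])
    s=(q-cc)@ax;l=(q-cc)@nn
    print(" pca yaw",np.degrees(np.arctan2(ax[1],ax[0])),"ext",s.min(),s.max(),"origin by ends",cc+ax*((s.min()+.128+s.max()-.096)/2))
    for a in np.arange(-.11,.12,.01):
        k=abs(s-a)<.004
        if k.any():print(f"  {a:.2f} {l[k].min():.4f} {l[k].max():.4f} mid {(l[k].min()+l[k].max())/2:.4f} w {np.ptp(l[k]):.4f}")
    # head
    M=(abs(P[...,2]-.131)<.006)&(abs(P[...,0]-.555)<.08)&(abs(P[...,1]+.28)<.08)
    q=P[M][:,:2];h=cv2.convexHull((q*1e3).astype(np.float32));print(" head",np.median(P[M][:,2]),cv2.minEnclosingCircle(h),q.mean(0),(q.max(0)+q.min(0))/2,np.ptp(q,0))
    W=warp(n,rgb,.130,.555,-.28,.1,.0002);cv2.imwrite(f"pics/w_{n}.png",W[:,:,::-1])
```

```text
top plate n 1796 z 0.11619464079819428
 rect ((554.4482421875, 355.05120849609375), (72.76445770263672, 220.39361572265625), 79.17858123779297)
 pca yaw -7.20471908815405 ext -0.10564988413436582 0.11447089821813608 origin by ends [0.57091691 0.35580096]
  -0.10 -0.0196 0.0183 mid -0.0006 w 0.0378
  -0.09 -0.0249 0.0253 mid 0.0002 w 0.0502
  -0.08 -0.0306 0.0299 mid -0.0004 w 0.0605
  -0.07 -0.0336 0.0344 mid 0.0004 w 0.0680
  -0.06 -0.0349 0.0349 mid 0.0000 w 0.0698
  -0.05 -0.0360 0.0372 mid 0.0006 w 0.0733
  -0.04 -0.0345 0.0353 mid 0.0004 w 0.0699
  -0.03 -0.0326 0.0333 mid 0.0004 w 0.0659
  -0.02 -0.0293 0.0303 mid 0.0005 w 0.0596
  -0.01 -0.0248 0.0249 mid 0.0000 w 0.0497
  -0.00 -0.0234 0.0239 mid 0.0002 w 0.0472
  0.01 -0.0237 0.0235 mid -0.0001 w 0.0472
  0.02 -0.0223 0.0227 mid 0.0002 w 0.0450
  0.03 -0.0215 0.0242 mid 0.0013 w 0.0457
  0.04 -0.0221 0.0243 mid 0.0011 w 0.0464
  0.05 -0.0239 0.0254 mid 0.0007 w 0.0493
  0.06 -0.0257 0.0268 mid 0.0006 w 0.0525
  0.07 -0.0266 0.0278 mid 0.0006 w 0.0544
  0.08 -0.0286 0.0281 mid -0.0003 w 0.0566
  0.09 -0.0280 0.0271 mid -0.000
[... 957 characters left out ...]
20 0.0257 mid 0.0019 w 0.0477
  -0.00 -0.0225 0.0243 mid 0.0009 w 0.0468
  0.01 -0.0221 0.0220 mid -0.0001 w 0.0441
  0.02 -0.0212 0.0263 mid 0.0025 w 0.0476
  0.03 -0.0218 0.0247 mid 0.0015 w 0.0465
  0.04 -0.0221 0.0249 mid 0.0014 w 0.0469
  0.05 -0.0240 0.0286 mid 0.0023 w 0.0526
  0.06 -0.0264 0.0305 mid 0.0020 w 0.0569
  0.07 -0.0267 0.0314 mid 0.0023 w 0.0581
  0.08 -0.0257 0.0286 mid 0.0015 w 0.0543
  0.09 -0.0248 0.0277 mid 0.0014 w 0.0524
  0.10 -0.0196 0.0216 mid 0.0010 w 0.0413
  0.11 -0.0088 0.0053 mid -0.0018 w 0.0142
 head 0.13075774809625984 ((540.7174682617188, -284.7190856933594), 38.403141021728516) [ 0.54234104 -0.2841107 ] [ 0.54095167 -0.28454135] [0.07499779 0.07534117]
```

```bash
python3 -c "
import cv2,numpy as np
cv2.imwrite('pics/w2.png',np.hstack([cv2.resize(cv2.imread('pics/w_%s.png'%n),(400,400)) for n in('top','scene')]))"
```

```text
(no output)
```

View pics/w2.png

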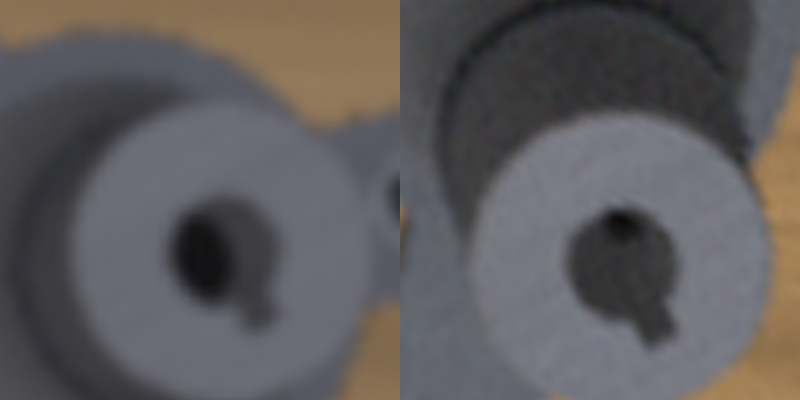

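The pictures show the following:
- **Could be taken for the sole form (top-view pixels):** grey form in the left hole (203,192), small form (289,207), heel form (247,193), green look-alike (183,292), white paper sole flat on the bench (244,90).
- **Choice:** the grey form at (203,192). It measures 220 × 73 mm with its top at z = 0.116 (60 + 56 mm), as described. The rack crop shows it with its wide toe towards the robot.
- **Jack crop:** the keyway is visible, down and right of the bore.

Next I refine the jack's angles.

Run:
```python
from h import *
print("grasp_offset",env.grasp_offset)
C=np.array([.5413,-.2851])
for n in("top","scene"):
    d=np.load(n+"0.npy");P=cloud(n,d)
    M=(P[...,2]>.008)&(P[...,2]<.03)&(np.hypot(*(P[...,:2]-C).transpose(2,0,1))<.19)
    q=P[M][:,:2]-C
    r=np.hypot(*q.T);a=np.degrees(np.arctan2(-q[:,1],-q[:,0])) # angle of -dir
    k=(r>.085)&(r<.16)&(abs(a)<60)
    w,V=np.linalg.eigh(np.cov(q[k].T));ax=V[:,1];ax=ax*np.sign(ax[0])
    m=q[k].mean(0);print(n,"foot pca yaw",np.degrees(np.arctan2(ax[1],ax[0])),"via centre",np.degrees(np.arctan2(-m[1],-m[0])),"perp off",ax[0]*m[1]-ax[1]*m[0],"reach",r[abs(a)<60].max(),"z",np.median(P[M][k][:,2]))
    for lo,hi in((60,180),(-180,-60)):
        kk=(a>lo)&(a<hi)&(r>.085);mm=q[kk].mean(0) if kk.any() else None
        if mm is not None: print("  rear foot",np.degrees(np.arctan2(mm[1],mm[0])),r[kk].max())
    # keyway: dark profile on ring r=15..20.5
    W=cv2.imread(f"pics/w_{n}.png");g=cv2.cvtColor(W,cv2.COLOR_BGR2GRAY).astype(np.float32)
    # bore centre from head circle edges already; use dark blob of bore threshold
    print("  face lev",np.median(g[200:300,330:340]))
    T={"top":95,"scene":95}[n]
    N=g.shape[0];rr,cc=np.mgrid[:N,:N]
    ctr=(.555+.05-rr*.0002,-.28+.05-cc*.0002)
    for cx,cy in((.5413,-.2851),(.5425,-.286),(.539,-.2855),(.5417,-.2855),(.5407,-.2847)):
        dx=ctr[0]-cx;dy=ctr[1]-cy;R=np.hypot(dx,dy);A=np.degrees(np.arctan2(-dy,-dx))
        best=[]
        for rad in(.0165,.018,.0195):
            k=(abs(R-rad)<.0004)&(abs(A-30)<60);ww=np.clip(np.percentile(g[k],70)-g[k]-6,0,None)
            best.append(round(float((ww*A[k]).sum()/ww.sum()),1))
        kk=(R<.017);dk=np.clip(100-g,0,None)*kk
        print("  ",cx,cy,best,)
```

```text
grasp_offset 0.0187
top foot pca yaw -41.488402441683526 via centre -14.684028639988407 perp off -0.05438520005978158 reach 0.18993501466291324 z 0.015313276800226516
  rear foot -71.86150738652064 0.18914766763843888
  rear foot 45.47197068110926 0.189683368446651
  face lev 106.0
   0.5413 -0.2851 [34.5, 32.9, 32.4]
   0.5425 -0.286 [29.0, 28.7, 27.9]
   0.539 -0.2855 [35.9, 36.0, 36.8]
   0.5417 -0.2855 [32.4, 31.2, 30.6]
   0.5407 -0.2847 [38.0, 35.1, 34.7]
scene foot pca yaw 0.40906529699681166 via centre -16.060370760906654 perp off 0.03495414870034952 reach 0.17185101520706225 z 0.014920145007068758
  rear foot -73.82161849885313 0.10850392968032795
  rear foot 45.194751253683826 0.1100400790072475
  face lev 118.0
   0.5413 -0.2851 [20.5, 25.0, 25.8]
   0.5425 -0.286 [7.9, 13.4, 20.8]
   0.539 -0.2855 [28.1, 28.0, 28.1]
   0.5417 -0.2855 [15.4, 21.5, 24.1]
   0.5407 -0.2847 [26.6, 28.1, 27.7]
```

```bash
python3 -m pendant '[[[0.98,-0.4,0],0.1,1],[[0.98,-0.4,0],0.1,1],[[0.98,-0.4,0],0.1,1],[[0.98,-0.4,0],0.1,1],[[0.98,-0.4,0],0.1,1],[[0.98,-0.4,0],0.1,1],[[0.98,-0.4,0],0.1,1],[[0.98,-0.4,0],0.1,1],[[0.98,-0.4,0],0.1,1],[[0.98,-0.4,0],0.1,1],[[0.98,-0.4,0],0.1,1],[[0.98,-0.4,0],0.1,1]]' 60
```

```text
time_s: 1.1
position: [0.4831, 0.3897, 0.2309]
tool_rot: [[0.991, -0.001, 0.131], [-0.131, -0.0, 0.991], [-0.001, -1.0, -0.0]]
ft_force: [0.6, -0.2, 0.5]
grip_width: 0.0855
```

```bash
python3 -m pendant '[[[0.98,-0.38,0],0,1],[[0.98,-0.38,0],0,1],[[0.97,-0.36,0],0,1],[[0,0,-0.8],0,1],[[0,0,-0.8],0,1],[[0,0,-0.5],0,1],[[0,0,0],0,1]]' 60
python3 - <<'E'
from h import *
for n in("scene","top"):
    p,d=env.get_image(n);cv2.imwrite(f"pics/{n}1.png",p[:,:,::-1])
    u,v=(380,110) if n=="scene" else (150,130)
    a=cv2.resize(p[v:v+110,u:u+110],None,fx=5,fy=5,interpolation=cv2.INTER_CUBIC);cv2.imwrite(f"pics/{n}1c.png",a[:,:,::-1])
E
```

```text
time_s: 1.68
position: [0.5684, 0.3563, 0.164]
tool_rot: [[0.991, -0.007, 0.132], [-0.132, -0.003, 0.991], [-0.007, -1.0, -0.004]]
ft_force: [-0.2, 0.2, -0.5]
grip_width: 0.0856
```

View pics/scene1c.png

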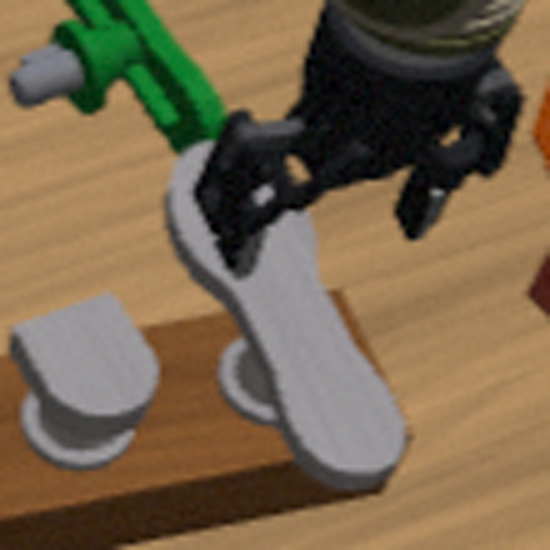

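View pics/top1c.png

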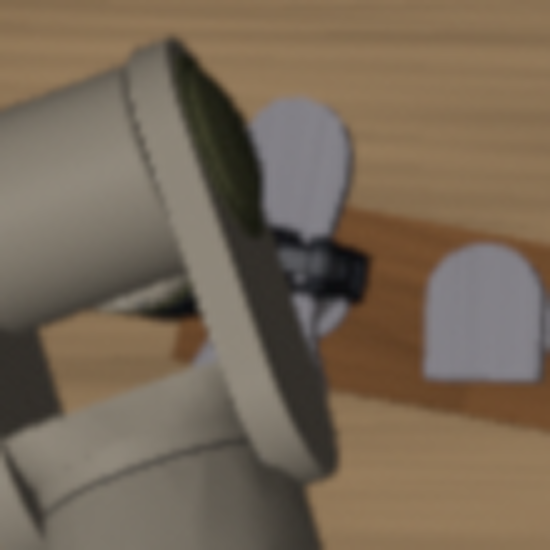

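The gripper straddles the waist: in the scene crop its fingers stand on either side of the plate, clear of the heel form.

```bash
python3 -m pendant '[[[0.08,0,-0.7],0,1],[[0,0,-0.7],0,1],[[0,0,-0.6],0,1],[[0,0,-0.5],0,1],[[0,0,0],0,1],[[0,0,0],0,1]]' 60
```

```text
time_s: 2.28
position: [0.5725, 0.3573, 0.0945]
tool_rot: [[0.991, 0.001, 0.132], [-0.132, 0.0, 0.991], [0.001, -1.0, 0.001]]
ft_force: [-0.2, 0.5, 0.9]
grip_width: 0.0853
```

```bash
python3 -m pendant '[[[-0.05,-0.05,-0.23],0,1],[[0,0,0],0,1],[[0,0,0],0,0],[[0,0,0],0,0],[[0,0,0],0,0],[[0,0,0],0,0],[[0,0,0],0,0],[[0,0,0],0,0],[[0,0,0],0,0],[[0,0,0],0,0]]' 80
```

```text
time_s: 3.12
position: [0.5713, 0.3561, 0.0873]
tool_rot: [[0.991, 0.002, 0.132], [-0.132, 0.002, 0.991], [0.002, -1.0, 0.002]]
ft_force: [1.9, 3.7, 6.0]
grip_width: 0.0451
```

```bash
python3 -m pendant '[[[0,0,0.1],0,0],[[0,0,0.2],0,0],[[0,0,0.3],0,0],[[0,0,0.4],0,0],[[0,0,0.5],0,0],[[0,0,0.6],0,0],[[0,0,0.7],0,0],[[0,0,0.7],0,0],[[0,0,0.6],0,0],[[0,0,0.3],0,0],[[0,0,0.1],0,0],[[0,0,0],0,0]]'
python3 - <<'E'
from h import *
print(env.observe()["wrist_torque"],env.observe()["ft_force"])
for n in("scene","top"):
    p,d=env.get_image(n);cv2.imwrite(f"pics/{n}2.png",p[:,:,::-1])
E
```

```text
time_s: 4.12
position: [0.5705, 0.3554, 0.2214]
tool_rot: [[0.991, -0.0, 0.132], [-0.132, -0.0, 0.991], [-0.0, -1.0, -0.0]]
ft_force: [-1.1, -0.7, -6.0]
grip_width: 0.0444
[-0.01794673 -0.09478207  0.03130667] [-1.09822754 -0.72203212 -5.98110915]
```

View pics/scene2.png

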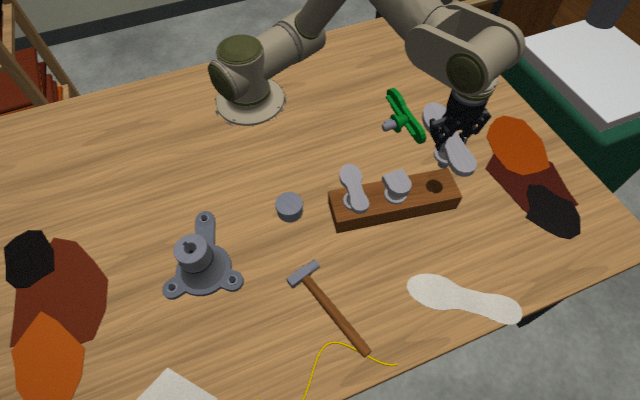

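```bash
python3 -m pendant '[[[-0.04,-0.3,0],0.3,0],[[-0.04,-0.6,0],0.3,0],[[-0.04,-0.9,0],0.3,0],[[-0.04,-0.9,0],0.3,0],[[-0.04,-0.9,0],0.3,0],[[-0.04,-0.9,0],0.3,0],[[-0.04,-0.9,0],0.3,0],[[-0.04,-0.9,0],0.3,0],[[-0.04,-0.9,0],0.3,0],[[-0.04,-0.9,0],0.3,0],[[-0.04,-0.9,0],0.3,0],[[-0.04,-0.9,0],0.3,0]]'; python3 -m pendant '[[[-0.04,-0.9,0],0.3,0],[[-0.04,-0.9,0],0.3,0],[[-0.04,-0.9,0],0.3,0],[[-0.04,-0.9,0],0.3,0],[[-0.04,-0.9,0],0.3,0],[[-0.04,-0.9,0],0.3,0],[[-0.04,-0.9,0],0.3,0],[[-0.04,-0.9,0],0.3,0],[[-0.04,-0.9,0],0.3,0],[[-0.04,-0.7,0],0.3,0],[[-0.04,-0.4,0],0.3,0],[[0,-0.2,0],0.2,0]]'
```

```text
time_s: 5.22
position: [0.5555, 0.0573, 0.2203]
tool_rot: [[0.983, -0.002, -0.182], [0.182, 0.0, 0.983], [-0.002, -1.0, 0.001]]
ft_force: [0.2, 0.4, -6.9]
grip_width: 0.0451
time_s: 6.22
position: [0.5422, -0.2252, 0.2199]
tool_rot: [[0.884, -0.002, -0.468], [0.468, 0.001, 0.884], [-0.001, -1.0, 0.002]]
ft_force: [-0.0, -0.3, -6.6]
grip_width: 0.0447
```

```bash
python3 -m pendant '[[[-0.04,-0.4,0],0.08,0],[[0,-0.6,0],0,0],[[0,-0.5,0],0,0],[[0,-0.3,0],0,0],[[0,-0.2,0],0,0],[[0,0,0],0,0],[[0,0,0],0,0]]'
python3 - <<'E'
from h import *
s=env.observe();print(s["position"],s["tool_rot"][0],s["wrist_torque"])
C=s["position"]
for n in("scene","top"):
    p,d=env.get_image(n);cv2.imwrite(f"pics/{n}3.png",p[:,:,::-1]);np.save(n+"3.npy",d);np.save(n+"3rgb.npy",p)
    P=cloud(n,d)
    u,v=(130,150) if n=="scene" else (370,120)
    a=cv2.resize(p[v:v+140,u:u+160],None,fx=5,fy=5)[:600];cv2.imwrite(f"pics/{n}3c.png",a[:,:,::-1])
    M=(abs(P[...,2]-.25)<.012)&(np.hypot(P[...,0]-C[0],P[...,1]-C[1])<.14)
    q=P[M];g=q.max(-1)
    col=p[M].astype(int);k=col.min(1)>95;q=q[k]
    A=np.c_[q[:,:2]-C[:2],np.ones(len(q))];c,*_=np.linalg.lstsq(A,q[:,2],rcond=None);print(n,len(q),"slope deg",np.degrees(c[:2]),"z0",c[2])
    np.save(n+"plate3.npy",q)
E
```

```text
time_s: 6.8
position: [0.5418, -0.2831, 0.2211]
tool_rot: [[0.88, -0.0, -0.475], [0.475, 0.001, 0.88], [-0.0, -1.0, 0.001]]
ft_force: [-0.1, 0.4, -5.9]
grip_width: 0.0446
[ 0.54177087 -0.28313792  0.22111716] [ 8.80248426e-01 -4.26156228e-04 -4.74512937e-01] [ 0.09537274 -0.06633286 -0.02567138]
scene 1254 slope deg [0.12396774 0.96618217] z0 0.25035322684441835
top 914 slope deg [0.29784009 0.74840344] z0 0.25124694154884863
```

View pics/scene3c.png

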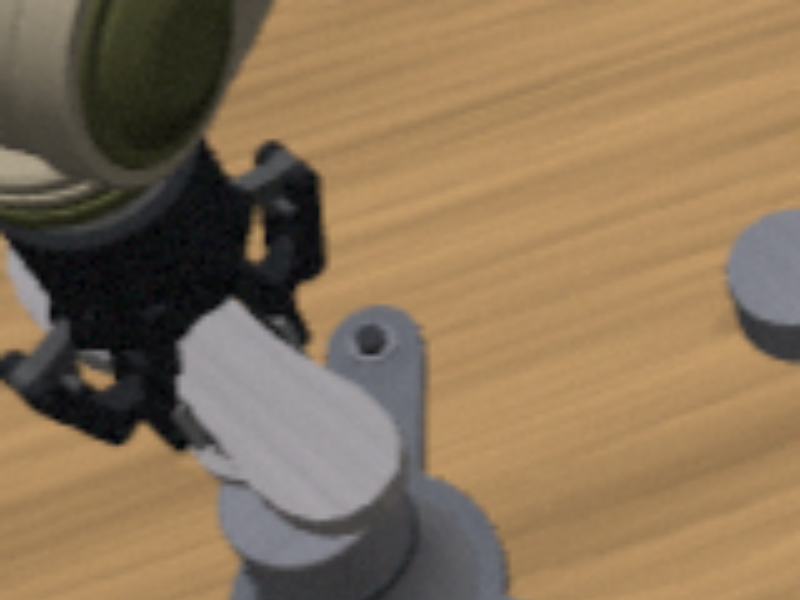

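View pics/top3c.png

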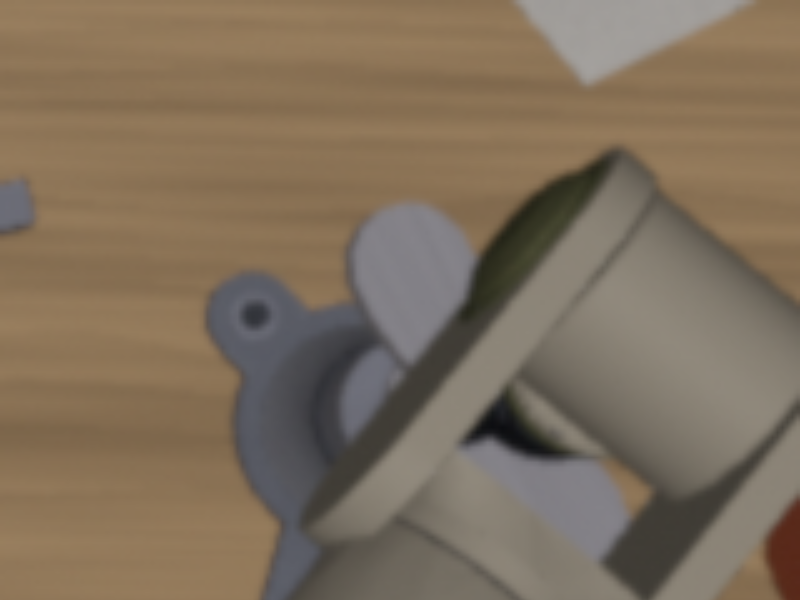

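Run:
```python
from h import *
C=np.array([.5418,-.2831]);
for n in("scene","top"):
    q=np.load(n+"plate3.npy")
    for y in (27,28.3,29.5):
        a=np.radians(y);ax=np.array([np.cos(a),np.sin(a)]);nn=np.array([-ax[1],ax[0]])
        r=q[:,:2]-C;s=r@ax;l=r@nn
        o=[]
        for b in(-.1,-.085,-.07,.045,.055,.065,.075,.085):
            k=abs(s-b)<.004
            if k.sum()>5:o.append((b,round((l[k].max()+l[k].min())*500,1),round(np.ptp(l[k])*1e3)))
        print(n,y,"heel end",np.sort(s)[-4:].mean().round(4),"toe",np.sort(s)[:4].mean().round(4),o)
```

```text
scene 27 heel end 0.0937 toe -0.1103 [(-0.1, np.float64(-28.0), 6), (-0.085, np.float64(-31.1), 9), (0.045, np.float64(1.4), 54), (0.055, np.float64(1.5), 57), (0.065, np.float64(1.5), 55), (0.075, np.float64(1.6), 54), (0.085, np.float64(1.8), 44)]
scene 28.3 heel end 0.0938 toe -0.1109 [(-0.1, np.float64(-26.6), 7), (-0.085, np.float64(-29.1), 9), (0.045, np.float64(0.3), 54), (0.055, np.float64(0.3), 57), (0.065, np.float64(0.1), 55), (0.075, np.float64(-0.0), 54), (0.085, np.float64(0.6), 43)]
scene 29.5 heel end 0.0938 toe -0.1113 [(-0.1, np.float64(-24.5), 7), (-0.085, np.float64(-27.3), 9), (0.045, np.float64(-0.7), 54), (0.055, np.float64(-0.9), 57), (0.065, np.float64(-1.2), 55), (0.075, np.float64(-1.1), 53), (0.085, np.float64(-1.1), 43)]
top 27 heel end 0.0953 toe -0.0919 [(-0.085, np.float64(-24.8), 27), (-0.07, np.float64(-21.0), 32), (0.045, np.float64(3.8), 47), (0.055, np.float64(1.9), 55), (0.065, np.float64(0.0), 56), (0.075, np.float64(-1.0), 53), (0.085, np.float64(1.3), 46)]
top 28.3 heel end 0.0953 toe -0.0923 [(-0.085, np.float64(-22.9), 27), (-0.07, np.float64(-19.5), 32), (0.045, np.float64(2.7), 47), (0.055, np.float64(0.6), 55), (0.065, np.float64(-1.5), 56), (0.075, np.float64(-2.1), 55), (0.085, np.float64(-0.6), 46)]
top 29.5 heel end 0.0953 toe -0.0925 [(-0.085, np.float64(-21.6), 27), (-0.07, np.float64(-18.0), 32), (0.045, np.float64(1.7), 47), (0.055, np.float64(-1.4), 57), (0.065, np.float64(-2.9), 56), (0.075, np.float64(-3.6), 55), (0.085, np.float64(-2.4), 46)]
```

```bash
python3 -m pendant '[[[-0.03,-0.07,-0.2],0,0],[[0,0,-0.2],0,0],[[0,0,-0.2],0,0],[[0,0,-0.1],0,0],[[0,0,-0.05],0,0],[[0,0,0],0,0]]'
```

```text
time_s: 7.4
position: [0.5408, -0.2854, 0.1984]
tool_rot: [[0.88, -0.001, -0.475], [0.475, 0.001, 0.88], [-0.0, -1.0, 0.001]]
ft_force: [-0.3, -0.6, -6.2]
grip_width: 0.0446
```

```bash
python3 -m pendant '[[[0,0,-0.06],0,0],[[0,0,-0.06],0,0],[[0,0,-0.06],0,0],[[0,0,0],0,0]]'
```

```text
time_s: 7.73
position: [0.5408, -0.2855, 0.1932]
tool_rot: [[0.88, -0.0, -0.475], [0.475, 0.0, 0.88], [-0.0, -1.0, 0.0]]
ft_force: [0.2, 0.2, -6.3]
grip_width: 0.0443
```

```bash
python3 -m pendant '[[[0,0,-0.04],0,0],[[0,0,-0.04],0,0],[[0,0,-0.04],0,0],[[0,0,0],0,0]]'
```

```text
time_s: 8.07
position: [0.5408, -0.2855, 0.1897]
tool_rot: [[0.88, -0.0, -0.475], [0.475, 0.0, 0.88], [-0.0, -1.0, 0.0]]
ft_force: [-0.5, 0.5, -6.4]
grip_width: 0.0447
```

```bash
python3 -m pendant '[[[0,0,-0.03],0,0],[[0,0,-0.03],0,0],[[0,0,-0.03],0,0],[[0,0,0],0,0]]'
```

```text
time_s: 8.4
position: [0.5409, -0.2855, 0.187]
tool_rot: [[0.88, -0.0, -0.475], [0.475, 0.0, 0.88], [-0.0, -1.0, 0.0]]
ft_force: [0.6, -0.1, -6.3]
grip_width: 0.0446
```

```bash
python3 -m pendant '[[[0,0,-0.03],0,0],[[0,0,-0.03],0,0],[[0,0,-0.03],0,0],[[0,0,0],0,0]]'
```

```text
time_s: 8.73
position: [0.5408, -0.2855, 0.1843]
tool_rot: [[0.88, -0.0, -0.475], [0.475, 0.0, 0.88], [-0.0, -1.0, 0.0]]
ft_force: [0.4, 0.4, -5.7]
grip_width: 0.0445
```

```bash
python3 -m pendant '[[[0,0,-0.03],0,0],[[0,0,-0.03],0,0],[[0,0,0],0,0]]'
```

```text
time_s: 8.98
position: [0.5408, -0.2855, 0.1825]
tool_rot: [[0.88, -0.0, -0.475], [0.475, 0.0, 0.88], [-0.0, -1.0, 0.0]]
ft_force: [-0.2, -0.6, -5.6]
grip_width: 0.0448
```

```bash
python3 -m pendant '[[[0,0,-0.03],0,0],[[0,0,-0.03],0,0],[[0,0,0],0,0]]'
```

```text
time_s: 9.23
position: [0.5408, -0.2855, 0.1807]
tool_rot: [[0.88, -0.0, -0.475], [0.475, 0.0, 0.88], [-0.0, -1.0, 0.0]]
ft_force: [-0.6, 0.1, -7.2]
grip_width: 0.0449
```

```bash
python3 -m pendant '[[[0,0,-0.03],0,0],[[0,0,0],0,0]]'
```

```text
time_s: 9.4
position: [0.5409, -0.2855, 0.1799]
tool_rot: [[0.88, -0.0, -0.475], [0.475, 0.0, 0.88], [-0.0, -1.0, 0.0]]
ft_force: [-0.4, -0.5, -6.8]
grip_width: 0.0445
```

```bash
python3 -m pendant '[[[0,0,-0.04],0,0],[[0,0,-0.04],0,0],[[0,0,0],0,0]]'
```

```text
time_s: 9.65
position: [0.5408, -0.2855, 0.1773]
tool_rot: [[0.88, -0.0, -0.475], [0.475, 0.0, 0.88], [-0.0, -1.0, 0.0]]
ft_force: [-0.0, 0.1, -6.3]
grip_width: 0.0447
```

```bash
python3 -m pendant '[[[0,0,-0.05],0,0],[[0,0,-0.05],0,0],[[0,0,0],0,0]]'
```

```text
time_s: 9.9
position: [0.5408, -0.2855, 0.1742]
tool_rot: [[0.88, -0.0, -0.475], [0.475, 0.0, 0.88], [-0.0, -1.0, 0.001]]
ft_force: [0.1, 0.2, -6.2]
grip_width: 0.0446
```

```bash
python3 -m pendant '[[[0,0,-0.05],0,0],[[0,0,-0.05],0,0],[[0,0,0],0,0]]'; python3 -c "
from rig import env
print(env.observe()['wrist_torque'])"
```

```text
time_s: 10.15
position: [0.5408, -0.2855, 0.1712]
tool_rot: [[0.88, -0.0, -0.475], [0.475, 0.0, 0.88], [-0.0, -1.0, 0.001]]
ft_force: [-0.0, -0.2, -6.2]
grip_width: 0.0448
[ 0.02374001 -0.0698585  -0.00382044]
```

```bash
python3 -m pendant '[[[0,0,-0.05],0,0],[[0,0,-0.05],0,0],[[0,0,-0.05],0,0],[[0,0,0],0,0]]'
```

```text
time_s: 10.48
position: [0.5408, -0.2855, 0.1667]
tool_rot: [[0.88, -0.001, -0.475], [0.475, 0.0, 0.88], [-0.0, -1.0, 0.001]]
ft_force: [1.2, 0.3, -5.5]
grip_width: 0.0446
```

```bash
python3 -m pendant '[[[0,0,-0.05],0,0],[[0,0,-0.05],0,0],[[0,0,-0.05],0,0],[[0,0,0],0,0]]'
```

```text
time_s: 10.82
position: [0.5408, -0.2854, 0.1622]
tool_rot: [[0.88, -0.001, -0.475], [0.475, 0.0, 0.88], [-0.0, -1.0, 0.001]]
ft_force: [-0.1, -0.5, -6.2]
grip_width: 0.0446
```

```bash
python3 -m pendant '[[[0,0,-0.03],0,0],[[0,0,-0.03],0,0],[[0,0,0],0,0]]'
```

```text
time_s: 11.07
position: [0.5409, -0.2855, 0.1606]
tool_rot: [[0.88, -0.0, -0.475], [0.475, 0.0, 0.88], [-0.0, -1.0, 0.0]]
ft_force: [0.3, 0.9, -5.9]
grip_width: 0.0445
```

```bash
python3 -m pendant '[[[0,0,-0.03],0,0],[[0,0,0],0,0]]'
```

```text
time_s: 11.23
position: [0.5409, -0.2855, 0.1598]
tool_rot: [[0.88, -0.0, -0.475], [0.475, 0.0, 0.88], [-0.0, -1.0, 0.0]]
ft_force: [0.1, -0.8, -5.9]
grip_width: 0.0449
```

```bash
python3 -m pendant '[[[0,0,-0.03],0,0],[[0,0,0],0,0]]'
```

```text
time_s: 11.4
position: [0.5409, -0.2855, 0.1589]
tool_rot: [[0.88, -0.0, -0.475], [0.475, 0.0, 0.88], [-0.0, -1.0, 0.0]]
ft_force: [-0.0, 0.6, -5.9]
grip_width: 0.0443
```

```bash
python3 -m pendant '[[[0,0,-0.03],0,0],[[0,0,0],0,0]]'
```

```text
time_s: 11.57
position: [0.5409, -0.2855, 0.158]
tool_rot: [[0.88, -0.0, -0.475], [0.475, 0.0, 0.88], [-0.0, -1.0, 0.0]]
ft_force: [0.5, 0.3, -6.1]
grip_width: 0.0445
```

```bash
python3 -m pendant '[[[0,0,-0.03],0,0],[[0,0,0],0,0]]'
```

```text
time_s: 11.73
position: [0.541, -0.2856, 0.1576]
tool_rot: [[0.88, 0.0, -0.475], [0.475, -0.0, 0.88], [0.0, -1.0, -0.0]]
ft_force: [-1.7, 1.0, -3.3]
grip_width: 0.045
```

```bash
python3 -m pendant '[[[0,0,-0.015],0,0],[[0,0,0],0,0]]'
```

```text
time_s: 11.9
position: [0.541, -0.2856, 0.1574]
tool_rot: [[0.88, 0.001, -0.475], [0.475, -0.001, 0.88], [0.0, -1.0, -0.001]]
ft_force: [-0.7, 2.0, 1.2]
grip_width: 0.0451
```

```bash
python3 -m pendant '[[[0,0,-0.02],0,0],[[0,0,0],0,0]]'
```

```text
time_s: 12.07
position: [0.5411, -0.2855, 0.1573]
tool_rot: [[0.88, 0.001, -0.475], [0.475, -0.001, 0.88], [0.001, -1.0, -0.001]]
ft_force: [-1.9, 2.8, 5.8]
grip_width: 0.0446
```

Run:
```python
from h import *
s=env.observe();print(s["position"],s["ft_force"],s["wrist_torque"])
C=s["position"]
for n in("scene","top"):
    p,d=env.get_image(n);P=cloud(n,d)
    u,v=(130,150) if n=="scene" else (370,120)
    a=cv2.resize(p[v:v+140,u:u+160],None,fx=5,fy=5)[:600];cv2.imwrite(f"pics/{n}4c.png",a[:,:,::-1])
    M=(abs(P[...,2]-.187)<.012)&(np.hypot(P[...,0]-C[0],P[...,1]-C[1])<.14)&(p.min(-1)>95)
    q=P[M];A=np.c_[q[:,:2]-C[:2],np.ones(len(q))];c,*_=np.linalg.lstsq(A,q[:,2],rcond=None);print(n,len(q),"slope deg",np.degrees(c[:2]),"z0",c[2])
```

```text
[ 0.54110498 -0.28553789  0.15726092] [-1.86449291  2.83301184  5.78983888] [ 0.49449082  0.39919564 -0.11792853]
scene 1113 slope deg [-0.28628445  0.80017043] z0 0.18674034484641724
top 655 slope deg [0.16895606 0.76000133] z0 0.18722525370404283
```

View pics/scene4c.png

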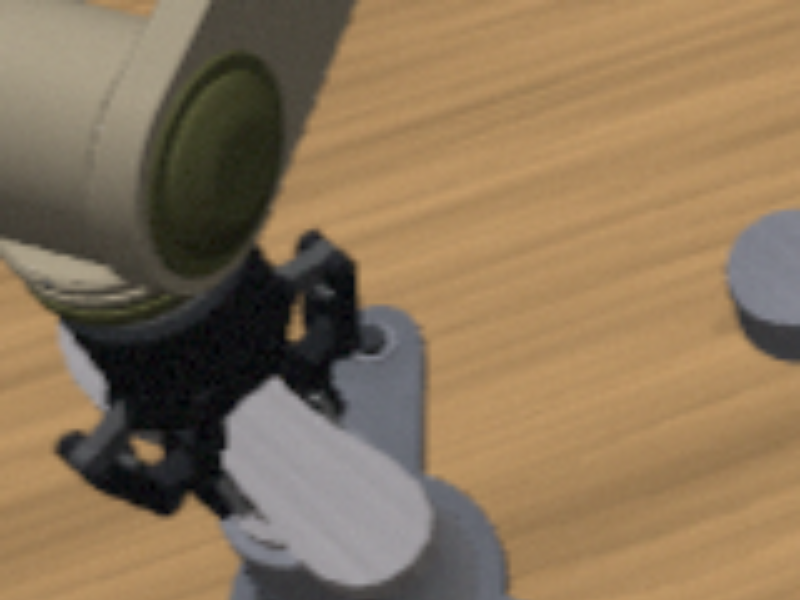

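The collar is home: the plate top reads 0.187 (expected 0.186), with about 12 N of seating force and no resistance on the way down. Next I refine the direction of the foot.

Run:
```python
from h import *
for n in("top","scene"):
    d=np.load(n+"0.npy");rgb=np.load(n+"0rgb.npy").astype(int)
    m=env.camera_model(n);K=m["camera_matrix"];res=.0005;z=.014
    N=800;r,c=np.mgrid[:N,:N];x=.52+.2-r*res;y=-.285+.2-c*res
    p=(np.stack([x,y,np.full(r.shape,z)],-1)@m["R"].T+m["t"])@K.T;p=p[...,:2]/p[...,2:]
    W=cv2.remap(rgb.astype(np.uint8),p[...,0].astype(np.float32),p[...,1].astype(np.float32),cv2.INTER_LINEAR)
    grey=(W[...,0].astype(int)-W[...,2])<10
    cv2.imwrite(f"pics/foot_{n}.png",W[:,:,::-1])
    for C in([.5413,-.2851],[.5413,-.2865],[.5405,-.2855]):
        dx=x-C[0];dy=y-C[1];yaw=-14.5
        for it in range(4):
            a=np.radians(yaw);s=dx*-np.cos(a)+dy*-np.sin(a);l=-dx*np.sin(a)+dy*np.cos(a)
            S=[];L=[];Wd=[]
            for b in np.arange(.092,.145,.002):
                k=grey&(abs(s-b)<.001)&(abs(l)<.03)
                S.append(b);L.append((l[k].min()+l[k].max())/2);Wd.append(np.ptp(l[k]))
            f=np.polyfit(S,L,1);yaw-=np.degrees(np.arctan(f[0]))
        print(n,C,"edge-line yaw",round(yaw,2),"offset mm at centre",round(np.polyval(f,0)*1e3,2),"mid",np.mean(L)*1e3,"via centre yaw",round(yaw-np.degrees(np.mean(L)/np.mean(S)),2),"w",np.round(np.array(Wd)[::5]*1e3,1))
        k=grey&(abs(l)<.015)&(s<.2)&(s>.1);print("   reach",np.percentile(s[k],99.5))
```

```text
top [0.5413, -0.2851] edge-line yaw -14.96 offset mm at centre -0.27 mid -0.2656542908158299 via centre yaw -14.83 w [50.3 50.2 50.3 50.5 50.6 49.8]
   reach 0.1672835114833503
top [0.5413, -0.2865] edge-line yaw -14.96 offset mm at centre 1.09 mid 1.0926343768835913 via centre yaw -15.49 w [50.5 50.2 50.4 50.5 50.5 49.9]
   reach 0.1676439535649074
top [0.5405, -0.2855] edge-line yaw -15.0 offset mm at centre 0.27 mid 0.26853437470006225 via centre yaw -15.13 w [50.3 50.3 50.6 50.4 50.6 49.6]
   reach 0.16662553138401434
scene [0.5413, -0.2851] edge-line yaw -16.82 offset mm at centre -4.26 mid -2.8290296896309903 via centre yaw -15.44 w [53.1 52.8 50.3 51.  50.8 49.7]
   reach 0.17009377623533542
scene [0.5413, -0.2865] edge-line yaw -17.35 offset mm at centre -4.11 mid -2.267100550904689 via centre yaw -16.25 w [54.1 53.6 50.3 51.  50.8 49.7]
   reach 0.17047706280785155
scene [0.5405, -0.2855] edge-line yaw -16.97 offset mm at centre -3.98 mid -2.5671688948735247 via centre yaw -15.72 w [53.5 53.  50.2 51.  50.6 49.7]
   reach 0.1694485889837956
```

```bash
python3 -m pendant '[[[0,0,0.01],-0.1,0],[[0,0,0],-0.2,0],[[0,0,0],-0.3,0],[[0,0,0],-0.3,0]]' 100; python3 -c "
from rig import env
print(env.observe()['wrist_torque'])"
```

```text
time_s: 12.5
position: [0.5415, -0.286, 0.1573]
tool_rot: [[0.916, 0.002, -0.402], [0.402, -0.002, 0.916], [0.001, -1.0, -0.002]]
ft_force: [0.0, 0.4, 3.8]
grip_width: 0.0448
[-0.03092127 -0.09706828  0.13587877]
```

```bash
python3 -m pendant '[[[0,0,0],-0.35,0],[[0,0,0],-0.35,0],[[0,0,0],-0.35,0],[[0,0,0],-0.35,0],[[0,0,0],-0.35,0],[[0,0,0],-0.35,0],[[0,0,0],-0.35,0],[[0,0,0],-0.35,0],[[0,0,0],-0.35,0],[[0,0,0],-0.35,0],[[0,0,0],-0.35,0],[[0,0,0],-0.35,0]]'; python3 -c "
from rig import env
print(env.observe()['wrist_torque'])"
```

```text
time_s: 13.5
position: [0.5412, -0.2864, 0.1573]
tool_rot: [[0.999, 0.001, -0.047], [0.047, -0.002, 0.999], [0.001, -1.0, -0.003]]
ft_force: [-2.0, -1.2, 5.6]
grip_width: 0.0446
[-0.31542586  0.44220536  0.19896143]
```

```bash
python3 -m pendant '[[[0,0,0],-0.35,0],[[0,0,0],-0.35,0],[[0,0,0],-0.35,0],[[0,0,0],-0.35,0],[[0,0,0],-0.35,0],[[0,0,0],-0.35,0],[[0,0,0],-0.35,0],[[0,0,0],-0.35,0],[[0,0,0],-0.35,0],[[0,0,0],-0.2,0],[[0,0,0],-0.13,0],[[0,0,0],0,0]]'
python3 - <<'E'
from h import *
s=env.observe();print(s["wrist_torque"],s["q"],np.degrees(np.arcsin(-s["tool_rot"][0,2])))
for n in("scene","top"):
    p,d=env.get_image(n)
    u,v=(130,150) if n=="scene" else (370,130)
    a=cv2.resize(p[v:v+140,u:u+160],None,fx=5,fy=5)[:600];cv2.imwrite(f"pics/{n}5c.png",a[:,:,::-1])
E
```

```text
time_s: 14.5
position: [0.5408, -0.2866, 0.1573]
tool_rot: [[0.967, 0.0, 0.253], [-0.253, -0.003, 0.967], [0.001, -1.0, -0.002]]
ft_force: [-3.3, -0.4, 4.8]
grip_width: 0.0442
[-0.33304078  0.81605546  0.12559587] [-3.89417255e+01  3.12796555e+01  7.08329402e+01 -1.05614328e-01
  7.77759085e+01 -1.14266047e+02] -14.65344411713441
```

View pics/scene5c.png

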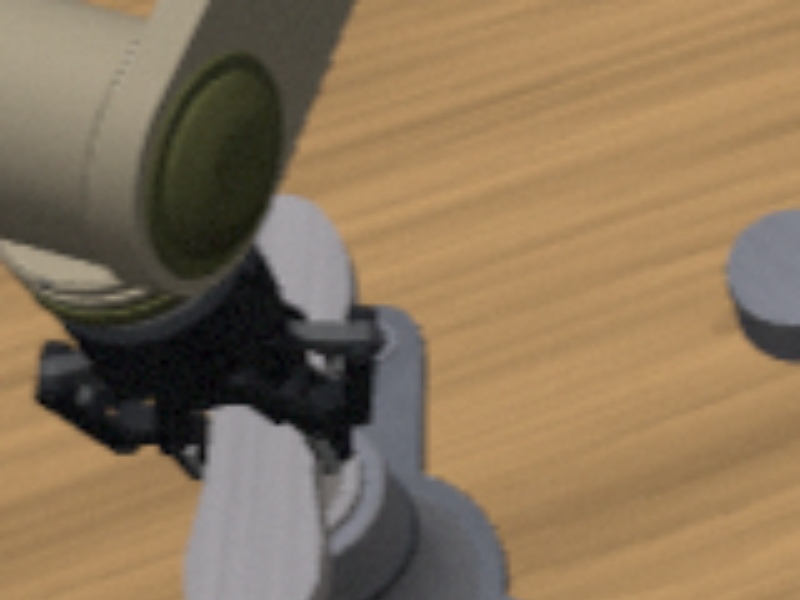

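View pics/top5c.png

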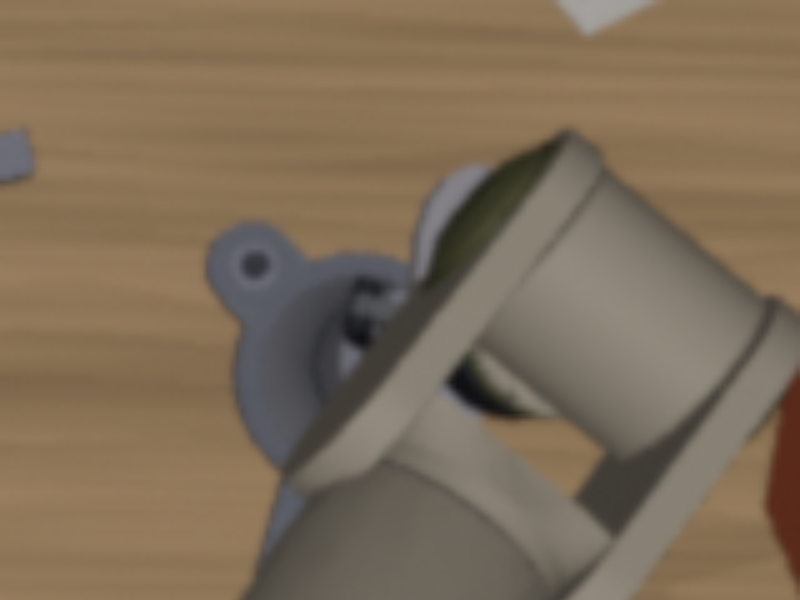

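```bash
python3 -m pendant '[[[0,0,0],-0.05,0],[[0,0,0],0,0],[[0,0,0],0,1],[[0,0,0],0,1],[[0,0,0],0,1],[[0,0,0],0,1],[[0,0,0],0,1],[[0,0,0],0,1],[[0,0,0],0,1],[[0,0,0],0,1]]'; python3 -m pendant '[[[0,0,0.1],0,1],[[0,0,0.3],0,1],[[0,0,0.5],0,1],[[0,0,0.8],0,1],[[0,0,0.8],0,1],[[0,0,0.8],0,1],[[0,0.9,0.5],0,1],[[0,0.9,0],0,1],[[0,0.9,0],0,1],[[0,0.9,0],0,1],[[0,0.9,0],0,1],[[0,0.9,0],0,1]]';python3 -m pendant '[[[0,0.9,0],0,1],[[0,0.9,0],0,1],[[0,0.9,0],0,1],[[0,0.9,0],0,1],[[0,0.5,0],0,1],[[0,0,0],0,1]]'
python3 - <<'E'
from h import *
for n in("scene","top"):
    p,d=env.get_image(n);np.save(n+"6.npy",d);np.save(n+"6rgb.npy",p);cv2.imwrite(f"pics/{n}6.png",p[:,:,::-1])
    P=cloud(n,d)
    M=(abs(P[...,2]-.187)<.008)&(abs(P[...,0]-.541)<.15)&(abs(P[...,1]+.285)<.08)
    q=P[M]
    A=np.c_[q[:,:2]-[.541,-.2855],np.ones(len(q))];c,*_=np.linalg.lstsq(A,q[:,2],rcond=None)
    q=q[:,:2];cc=q.mean(0);w,V=np.linalg.eigh(np.cov((q-cc).T));ax=V[:,1]*np.sign(V[0,1]);s=(q-cc)@ax
    # weight-free: centreline fit
    nn=np.array([-ax[1],ax[0]]);l=(q-cc)@nn;S=np.arange(s.min()+.012,s.max()-.01,.004);L=[(l[abs(s-b)<.003].min()+l[abs(s-b)<.003].max())/2 for b in S];f=np.polyfit(S,L,1)
    y=np.degrees(np.arctan2(ax[1],ax[0]));print(n,len(q),"pca",y,"centreline",y+np.degrees(np.arctan(f[0])),"ext",np.ptp(s),"origin",cc+ax*((s.min()+.128+s.max()-.096)/2),"z,slope",c[2],np.degrees(c[:2]))
E
```

```text
time_s: 15.43
position: [0.5409, -0.2855, 0.1564]
tool_rot: [[0.967, -0.0, 0.256], [-0.256, 0.0, 0.967], [-0.0, -1.0, 0.0]]
ft_force: [1.3, -0.3, -0.6]
grip_width: 0.0853
time_s: 16.43
position: [0.5407, -0.1223, 0.2715]
tool_rot: [[0.967, 0.001, 0.256], [-0.256, -0.0, 0.967], [0.001, -1.0, -0.0]]
ft_force: [0.1, 0.9, 0.3]
grip_width: 0.0857
time_s: 16.93
position: [0.5407, 0.0021, 0.2716]
tool_rot: [[0.968, 0.001, 0.253], [-0.253, 0.0, 0.968], [0.001, -1.0, 0.001]]
ft_force: [-0.1, -0.4, -0.1]
grip_width: 0.0854
scene 2266 pca -14.125858681543715 centreline -14.292113941423628 ext 0.2232240253336068 origin [ 0.54009793 -0.28451228] z,slope 0.18648875157288258 [-0.01743237 -0.72229891]
top 2022 pca -14.409697387984913 centreline -14.283731182303379 ext 0.22329537455805293 origin [ 0.54251743 -0.28592078] z,slope 0.18723436248450898 [ 0.08383144 -0.76479815]
```

View pics/scene6.png

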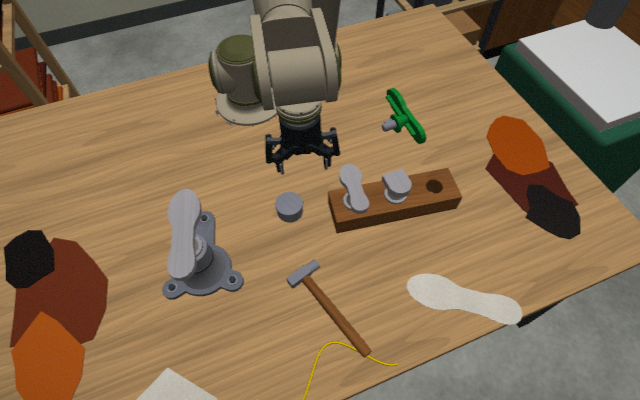

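View pics/top6.png

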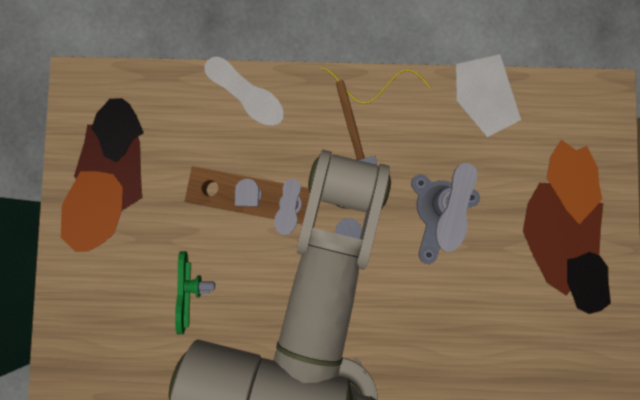

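Run:
```python
from h import *
def pl(n,i,z,cx,cy,rx,ry,tag):
    d=np.load(f"{n}{i}.npy");P=cloud(n,d)
    M=(abs(P[...,2]-z)<.006)&(abs(P[...,0]-cx)<rx)&(abs(P[...,1]-cy)<ry)
    M=cv2.erode(M.astype(np.uint8),np.ones((5,5)))>0
    q=P[M];A=np.c_[q[:,:2]-[cx,cy],np.ones(len(q))];w=np.ones(len(q),bool)
    for _ in range(4):
        c,*_r=np.linalg.lstsq(A[w],q[w][:,2],rcond=None);r=q[:,2]-A@c;w=abs(r)<.003
    print(tag,n,w.sum(),"z",c[2].round(4),"slope",np.degrees(c[:2]).round(2),"rms",r[w].std().round(4))
for n in("top","scene"):
    pl(n,0,.116,.571,.356,.14,.08,"rack plate before")
    pl(n,0,.131,.541,-.285,.05,.05,"head before")
    pl(n,6,.187,.541,-.285,.15,.08,"plate now")
    pl(n,6,.0,.75,-.1,.08,.1,"bench")
```

```text
rack plate before top 615 z 0.1164 slope [0.43 0.13] rms 0.0015
head before top 135 z 0.1315 slope [-0.37 -0.34] rms 0.0016
plate now top 950 z 0.1873 slope [ 0.29 -0.23] rms 0.0015
bench top 273 z 0.0016 slope [-0.29 -0.25] rms 0.0015
rack plate before scene 930 z 0.1162 slope [ 0.29 -0.89] rms 0.0014
head before scene 305 z 0.1309 slope [0.8  0.25] rms 0.0013
plate now scene 1499 z 0.1867 slope [0.3  0.14] rms 0.0012
bench scene 3083 z 0.0007 slope [-0.03 -0.01] rms 0.0014
```

Run:
```python
from h import *
s=np.load("scene6rgb.npy");t=np.load("top6rgb.npy")
a=cv2.resize(s[180:310,150:260],None,fx=4.5,fy=4.5,interpolation=cv2.INTER_CUBIC)
cv2.imwrite("pics/s6c.png",a[:,:,::-1])
a=cv2.resize(t[155:270,405:490],None,fx=5,fy=5,interpolation=cv2.INTER_CUBIC)
cv2.imwrite("pics/t6c.png",a[:,:,::-1])
```

```text
(no output)
```

View pics/s6c.png

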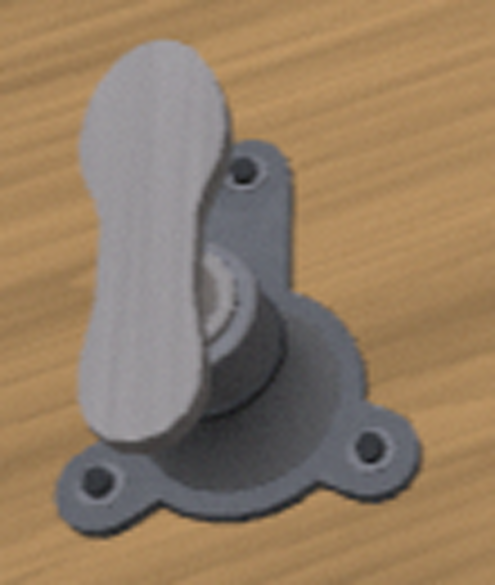

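View pics/t6c.png

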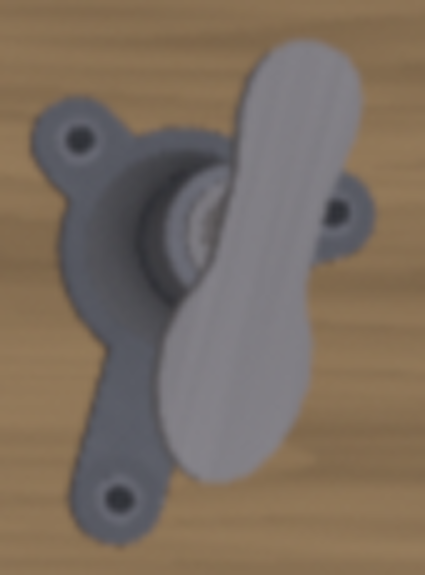

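Run:
```python
from h import *
H={"top":[(428.9,254.6),(421.1,183),(472,197.4)],"scene":[(204.3,218),(171.7,287),(232.3,279.3)]}
S={"scene":[(150+246/4.5,180+170/4.5),(150+98/4.5,180+482/4.5),(150+371/4.5,180+447/4.5)],"top":[(405+120/5,155+499/5),(405+79/5,155+139/5),(405+336/5,155+212/5)]}
for D in(H,S):
  for n in D:
    m=env.camera_model(n);Q=[]
    for u,v in D[n]:
        r=m["R"].T@np.linalg.solve(m["camera_matrix"],[u+(-.4 if 1 else 0),v-.4,1]);c=-m["R"].T@m["t"];Q.append((c+r*(.016-c[2])/r[2])[:2])
    Q=np.array(Q);mid=(Q[1]+Q[2])/2;a=mid-Q[0];b=Q[1]-Q[2]
    print(n,"front->rearmid",np.degrees(np.arctan2(a[1],a[0])),"rear perp",np.degrees(np.arctan2(b[1],b[0]))-90,(Q-[.5412,-.2855]).round(4).tolist(),np.hypot(*(Q-[.5412,-.2855]).T))
```

```text
top front->rearmid -14.947201725560143 rear perp -14.590442428123325 [[-0.1388, 0.0355], [0.0612, 0.0588], [0.0238, -0.0847]] [0.14328102 0.08484681 0.08798773]
scene front->rearmid -14.991400073651263 rear perp -194.78656069664567 [[-0.1443, 0.0371], [0.0181, -0.0831], [0.0559, 0.0603]] [0.14895276 0.08507161 0.08220025]
scene front->rearmid -15.200377636989082 rear perp -194.7169916716153 [[-0.1446, 0.0382], [0.0184, -0.083], [0.0561, 0.0606]] [0.14952017 0.0850301  0.08257815]
top front->rearmid -14.757058703414131 rear perp -14.651794248721771 [[-0.1394, 0.0352], [0.0617, 0.0597], [0.0238, -0.0853]] [0.14374209 0.08583036 0.08853325]
```

Only the sole form has moved, the plate is level, and its yaw is -14.3° against about -14.9° for the foot. A 0.6° difference is within my measuring noise, so I'm handing the job in.

```bash
python3 -c "
from h import *
a=np.load('scene0rgb.npy').astype(int);b=np.load('scene6rgb.npy').astype(int)
for n,(u,v,w,h) in dict(tin=(270,185,36,40),hammer=(285,255,90,105),small=(335,160,35,55),heel=(380,165,32,40),green=(380,85,48,55)).items(): print(n,abs(a-b)[v:v+h,u:u+w].mean().round(2))
print(env.close_job())"
```

```text
tin 5.13
hammer 5.24
small 5.37
heel 5.26
green 5.57
the job is handed in; nothing more can be done
None
```

The sole form is seated in the jack with its toe over the long front foot, and the job is handed in at about 17 s of the 69 s allowed.

**What I did**
- I gripped the form by its waist and lifted it straight out of the rack.
- I lined the key up with the keyway seen in the images, about 43° anticlockwise of the front foot.
- I lowered it in small steps. The pilot and key went in with no resistance, and I seated the collar with about 12 N.
- I swung the form round on the swivel, let go and moved clear.

**Last checks**
- **Seating:** the plate top measured 0.187 m, against 0.186 m expected when fully home. It is level to about 0.3°, within noise.
- **Toe direction:** the form lies at -14.3° and the foot at about -14.9°. The 0.6° difference is close to my measuring error, so I left it.
- **Other things:** the tin, hammer, other two forms and green look-alike show only the same small picture difference everywhere, which looks like image noise.

**Disagreements**
- The two cameras differ by 2 to 3 mm on the bore position. I used the average, and the stem went in without side force.
- My first plate-slope fits gave about 0.75°. They included edge pixels, and the cleaner fit gave the level result.

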